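# Level the sample stage and hold it on its foot

### The job

Lay the spirit level (the bar with the bubble, not the plain bar) on the black sample stage, bubble up, lengthwise inside the marked outline, and let go of it. Then press the knob of the levelling foot down until the foot stands on its pad, and turn it until the bubble rests between the two lines of the vial. Finish while still holding the knob pressed down, with the bubble centred, and leave the other things on the bench where they are.

Things in the scene. Friction and masses are not known exactly. Their poses are not given: they have to be found in the camera images.
- level: spirit level, loose, dark steel bar 140 (x) x 26 (y) x 28 mm (z), 0.2 to 0.4 kg, with a yellow-green vial window 84 mm long in its top face (31 mm high there). Origin: centre of its underside; x along its length, z up. Pick it across its 26 mm width. Either end may point either way on the stage.
- bubble (a joint): place of the 18 mm whitish bubble in the vial, m along the level's x from the vial's middle (ends +-0.028). Black lines stand 14 mm each side of the middle: the bubble is between them within +-0.005. It runs to the higher end, 1.2 mm per milliradian of slope, and takes about 2 s to settle.
- bar: plain dark steel bar of the level's size (140 x 26 x 28 mm, 0.6 kg) with two dark cross holes in its sides and no vial; loose, to be left alone. Origin: centre of its underside, x along its length.
- stage: black plate 90 (x) x 265 (y) x 6 mm, hinged at one end on a fixed base plate. Origin: on the hinge axis (its x axis), 47 mm above the bench, mid-thickness: top face at z = +3 mm. The plate runs from the hinge to its own -y, to -252 mm. A spring tilts its free end up by 0.06 rad (stop); it can be pressed down.
- seat (a point): centre of the outline for the level on the stage's top face, stage (0, -85, +3 mm): thin grey lines, 38 mm (stage x) by 154 mm (stage y); the point's axes are the stage's. The level goes here, its x along the stage's y.
- knob: knob of the levelling foot, on the stage at stage (0, -225 mm): flange of 60 mm diameter, 6 mm thick, above it a ribbed grip of 38 mm diameter, 30 mm tall (top at 36 mm). Origin: on its axis at the flange's underside; z up; a dark mark on top points to its x. Turns at least 2 rad each way from the start, friction 0.08 N m.
- foot: steel foot, 16 mm diameter, under the stage below the knob (origin: centre of its lower end). Push the knob down (about 4 N beats the spring; travel 6 to 20 mm) with 10 to 15 N in all to stand it firmly on its pad. Clockwise from above screws it out: knob end of stage and pressing hand rise 3.5 mm per rad, bubble shifts about 19 mm per rad.
- pad_thin: round steel foot pad, 36 mm diameter, 6 mm thick, fixed on the base (10 mm over the bench): either under the foot, or parked beside the stage, 80 mm to the stage's -x side. Origin: centre of its underside. The knob must be turned 0.4 to 1.4 rad: clockwise when this pad is under the foot, else anticlockwise.
- pad_thick: the same pad but 12.3 mm thick; one of the two pads is under the foot, the other parked.
- jar: small amber jar, 42 mm diameter, 60 mm tall; leave alone. Origin: centre of its underside.
- dish: shallow white dish, 90 mm diameter, 14 mm tall; leave alone. Origin: centre of its underside.

How it is judged:
By the outcome, as a careful person would: the job done as asked, in the order asked, and still so for the second after the job is handed in, while the arm keeps its last pose, push and grip.
It also fails if it takes over 64 s, if anything falls off the work surface, if the arm or the gripper's body presses on something with over 40 N, if the wrist force passes 120 N, or if a joint passes its speed limit or range.

### The arm

A 6-joint arm with a two-finger parallel gripper is mounted at the origin on the work surface. World frame = base frame: x ahead of the robot, y to its left, z up, the work surface at z = 0. Lengths are in m, angles in rad, forces in N, time in s.
With the tool pointing down it reaches from about 0.4 to 0.825 m from the base axis. Payload 7 kg.
Tool frame: the origin (TCP) lies between the finger pads; the fingertips stand 17 mm ahead of it and the grasp point (between the pads) lies 2 mm behind it; x points along the fingers, z is the direction in which the jaws open and shut, and the axes are right-handed (so a half turn about x gives the same grasp; the last joint's range is limited). The gripper opens to 88 mm and grips with 3 to 60 N. Pads are 19 mm wide; open, the fingers measure 130 mm over their backs; the gripper's body (78 mm by 193 mm) begins 47 mm behind the grasp point.
Start: joints at [1.528, 0.359, 0.012, 0, -1.224, -0.288], TCP at [0.219, 0.638, 0.244] pointing down, gripper open.
Joint ranges: [-3.07, 3.07], [-1.43, 2.12], [-1.02, 1.25], [-3.03, 1.67], [-3.05, -0], [-3.03, 3.03]. Speed limits (rad/s): [2.39, 2.39, 3.01, 3.14, 3.14, 3.14].

### API

Orientations are given as [roll, pitch, yaw] about the fixed x, y, z axes, in that order (R = Rz(yaw) Ry(pitch) Rx(roll)).
In Python, from station import * gives the robot as it stands.
- The arm moves only by the tool step_arm, never from a script. Its argument "deltas" is a list of rows, each a list of 5 numbers: the shift along the tool's x, y, z in cm, then the turn about the tool's x in degrees, then the closure, from 0 (fully open) to 1 (shut). In form: [[dx, dy, dz, roll, fingers], ...]. A call has exactly 10 rows; each row is the pose to reach, as a shift and turn from the pose commanded when the call began, along the tool's axes at that moment; what a row does not reach only later rows make up. A row lasts 1/12 s, in which the tool goes at most 41.7 mm and 7.16 degrees, less where a joint would pass 70% of its speed; a pose out of reach is approached as far as the arm can. A call with a gripper value outside its range is refused whole. The fingers move at their own pace and stop on an object; "squeeze" is the grip in N (left out, the last holds). Time passes only in rows, so rows that repeat a pose let the fingers close, or fill a call up. It gives the time, the measured TCP pose, the force and the opening at its end, in the units of the state.
- get_state(): the state, without advancing time (a new reading comes with each control period).
- grab_frame(name): name is "scene" or "top"; returns a dict with "pixels" (400x640x3 uint8, red, green, blue), "range_z" (400x640 float32, m along the optical axis (not along the pixel's ray), 0 where there is no reading), "fx", "fy", "cx", "cy" (pixels), "view" (4x4, takes a point from world to camera coordinates). Camera axes: x right, y down, z forward; pixel columns grow to the right and rows downward; lengths in m; the calibration is good to about 2 mm. A picture is of the moment at which its call begins.
- job_done(): hands the job in, once; it reports no verdict.
Trained networks look in the newest picture that a camera, given by its name, has taken for a name from the list of things; names that differ only in an ending like _2 or _b are one class to them, and where a whole thing is asked for, a point or a joint stands for the part that bears it (a point fixed in the world has none). Each returns a list of dicts, best first, with "conf" (0 to 1); they miss things now and then, are a little off and sometimes report something else, mostly with a low value. They report only what shows in the picture. A call takes as long as a camera call.
- boxes_of(thing, camera): "extent" ([left, top, right, bottom] in pixels, round what is visible of it).
- masks_of(thing, camera): "mask" (400x640 bool, what is visible of it) and "extent" ([left, top, right, bottom] in pixels, round what is visible of it).
The state is a dict: "t": time; "q": joint angles; "qd": joint speeds; "joint_efforts": joint torques, N m; "eef_pos": TCP position; "ee_rot": TCP orientation; "force": force on the tool from outside, world axes, zero at the start; "moment": the same for the moment, N m; "width": finger opening in m.
Only numpy, scipy, OpenCV 4.12 (cv2) and the standard library are available. Lean on these libraries where they do the work, as an engineer would, in place of code of your own. Each camera call takes 0.05 s, during which the arm holds its last target.

## Working session

There is one attempt and no reset: what is moved stays moved. The work goes in short steps, Python scripts to look and compute and a tool call to move; the robot and the scene stay as the last step left them, time stands still between calls to the robot, and variables do not carry over. Pictures are saved under pics/ and viewed, and the job is handed in when it is done.

Besides the shell and the picture viewer there is one more tool, called after "Emit:" by a JSON object that holds its "fn" and its "kwargs", one argument or row to a line. step_arm: Moves the arm, as the interface text tells. Its arguments: {"type":"object","properties":{"deltas":{"type":"array"},"squeeze":{"type":"number"}},"required":["deltas"]}

```bash
ls; mkdir -p pics; python3 - <<'E'
from station import *
import cv2, numpy as np
s=get_state(); print(s)
for n in ("scene","top"):
    f=grab_frame(n); cv2.imwrite(f"pics/{n}0.png",f["pixels"][:,:,::-1]); print(n,f["fx"],f["cx"],np.round(f["view"],3).tolist())
    for th in ["level","bar","stage","knob","foot","pad_thin","pad_thick","jar","dish","bubble"]:
        try: print(th,[(round(d["conf"],2),np.round(d["extent"]).tolist()) for d in boxes_of(th,n)][:3])
        except Exception as e: print(th,e)
E
```

```text
pics
{'t': 0.0, 'q': array([ 1.52807461e+00,  3.59384978e-01,  1.10263988e-02, -3.48032879e-04,
       -1.22410324e+00, -2.88074249e-01]), 'qd': array([ 9.22165414e-05,  7.12015651e-04, -5.69446111e-04, -1.35601328e-03,
        3.20153012e-04, -3.24406334e-04]), 'joint_efforts': array([ 9.17509860e-04, -5.82721531e+01,  2.93050039e+01,  6.99746042e+00,
        6.99714728e-03, -1.45507329e-04]), 'eef_pos': array([0.21912713, 0.63793474, 0.24261016]), 'ee_rot': array([ 0.09413045,  1.56909899, -1.80758037]), 'force': array([ 1.04446212,  0.1991212 , -0.36636239]), 'moment': array([-0.03388809, -0.01367524, -0.0351984 ]), 'width': 0.08769355922064263}
scene 437.9569262035128 320.2219492502148 [[0.769, 0.639, -0.013, -0.427], [0.346, -0.433, -0.832, -0.191], [-0.537, 0.636, -0.554, 1.363], [0.0, 0.0, 0.0, 1.0]]
level [(0.88, [173.0, 241.0, 237.0, 284.0])]
bar [(0.6, [212.0, 206.0, 262.0, 245.0]), (0.29, [310.0, 135.0, 396.0, 184.0])]
stage [(0.55, [308.0, 138.0, 398.0, 182.0])]
knob [(0.73, [314.0, 152.0, 338.0, 171.0])]
foot []
pad_thin [(0.66, [320.0, 183.0, 336.0, 191.0])]
pad_thick []
jar [(0.87, [394.0, 202.0, 417.0, 230.0]), (0.39, [213.0, 206.0, 261.0, 244.0])]
dish [(0.64, [325.0, 260.0, 376.0, 293.0])]
bubble []
top 437.4254386832945 320.94142949955653 [[0.018, -1.0, -0.019, -0.048], [-0.998, -0.017, -0.053, 0.636], [0.052, 0.02, -0.998, 0.887], [0.0, 0.0, 0.0, 1.0]]
level [(0.88, [452.0, 209.0, 479.0, 282.0])]
bar [(0.58, [401.0, 236.0, 414.0, 304.0]), (0.35, [280.0, 267.0, 302.0, 285.0])]
stage [(0.62, [171.0, 209.0, 303.0, 261.0])]
knob [(0.91, [276.0, 223.0, 306.0, 255.0]), (0.58, [171.0, 210.0, 304.0, 261.0])]
foot [(0.58, [172.0, 210.0, 306.0, 260.0])]
pad_thin []
pad_thick [(0.63, [172.0, 207.0, 304.0, 263.0]), (0.48, [284.0, 268.0, 301.0, 287.0])]
jar [(0.7, [280.0, 119.0, 303.0, 141.0])]
dish []
bubble [(0.58, [464.0, 244.0, 468.0, 253.0])]
```

View pics/top0.png

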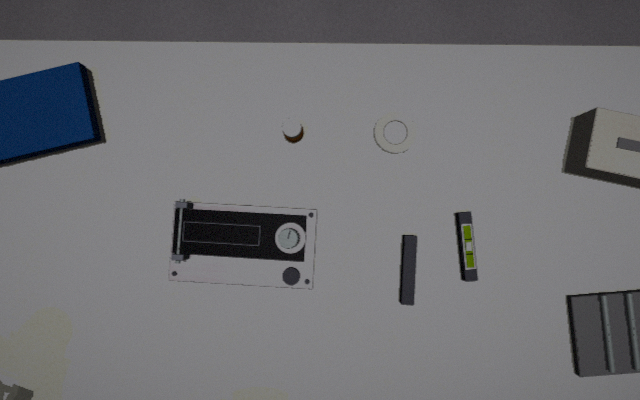

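View pics/scene0.png

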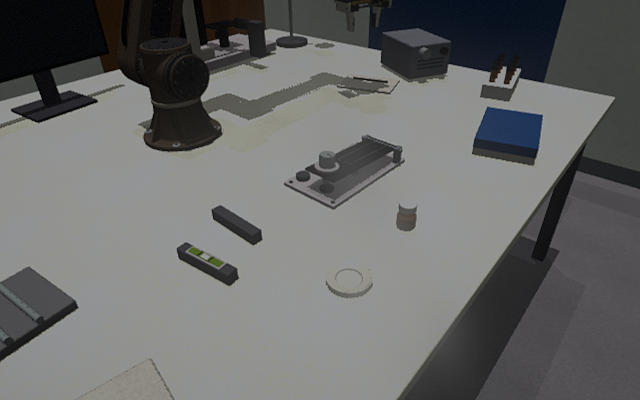

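The top view shows the level at about (466,246) and the plain bar at (408,270). The stage has its hinge at the left (179,232) and its knob at (290,238). The parked pad is at (291,276), the jar at (292,130) and the dish at (392,133).

```bash
cat > h.py <<'E'
from station import *
import cv2, numpy as np
from scipy.spatial.transform import Rotation as Ro
def pts(f):
    v,u=np.mgrid[0:400,0:640]; z=f["range_z"]
    P=np.stack([(u-f["cx"])/f["fx"]*z,(v-f["cy"])/f["fy"]*z,z],-1)
    V=np.array(f["view"]); return (P-V[:3,3])@V[:3,:3]
def ray(f,u,v,h):
    V=np.array(f["view"]);R=V[:3,:3];c=-R.T@V[:3,3];d=R.T@np.array([(u-f["cx"])/f["fx"],(v-f["cy"])/f["fy"],1]);return c+d*(h-c[2])/d[2]
def proj(f,p):
    V=np.array(f["view"]);c=V[:3,:3]@np.array(p)+V[:3,3];return f["fx"]*c[0]/c[2]+f["cx"],f["fy"]*c[1]/c[2]+f["cy"]
E
python3 - <<'E'
from h import *
s=get_state();R=Ro.from_euler('xyz',s["ee_rot"]).as_matrix();print("tool",np.round(R,3).tolist())
f=grab_frame("top");P=pts(f);print("bench z",np.median(P[300:380,300:500,2]), np.median(P[60:100,300:500,2]))
for n in ["level","bar","stage","knob"]:
    m=masks_of(n,"top")
    for d in m[:2]:
        k=d["mask"]&(f["range_z"]>0);Q=P[k];zt=np.percentile(Q[:,2],90)
        print(n,round(d["conf"],2),k.sum(),"z pct",np.round(np.percentile(Q[:,2],[5,25,50,75,95]),4))
        T=Q[np.abs(Q[:,2]-np.percentile(Q[:,2],70))<.006]
        r=cv2.minAreaRect((T[:,:2]*1000).astype(np.float32));print("   rect mm",r, "mean",T.mean(0).round(4))
print(P[232,175:310:6].round(4).tolist())
def crop(a,x0,y0,x1,y1,s):return cv2.resize(a[y0:y1,x0:x1,::-1],None,fx=s,fy=s,interpolation=cv2.INTER_CUBIC)
cv2.imwrite("pics/stage.png",crop(f["pixels"],160,190,330,300,4.5))
cv2.imwrite("pics/lev.png",crop(f["pixels"],390,200,490,310,5))
g=grab_frame("scene");cv2.imwrite("pics/sc.png",crop(g["pixels"],270,120,420,220,5))
E
```

```text
tool [[0.0, 0.946, -0.325], [0.0, -0.325, -0.946], [-1.0, 0.0, -0.0]]
bench z -0.00041017687170936555 -0.00021533252760733926
level 0.81 1164 z pct [0.0042 0.0252 0.028  0.0299 0.0324]
   rect mm ((546.2335815429688, -333.39990234375), (139.58596801757812, 27.47125244140625), 5.700342178344727) mean [ 0.546  -0.3323  0.0288]
bar 0.75 1052 z pct [0.0084 0.0257 0.0271 0.0283 0.0299]
   rect mm ((496.6023254394531, -215.4266815185547), (27.346935272216797, 139.93618774414062), 87.69924926757812) mean [ 0.4969 -0.2149  0.0274]
bar 0.44 1107 z pct [0.008  0.0258 0.0282 0.03   0.0324]
   rect mm ((546.3630981445312, -333.3869934082031), (138.9933624267578, 27.47125244140625), 5.700342178344727) mean [ 0.546  -0.3322  0.0289]
stage 0.71 6039 z pct [0.0494 0.0532 0.0572 0.0613 0.1035]
   rect mm ((562.0419921875, 118.150146484375), (249.81466674804688, 89.99281311035156), 87.67720031738281) mean [0.5613 0.0965 0.0591]
knob 0.82 748 z pct [0.0739 0.0763 0.0793 0.1059 0.1078]
   rect mm ((558.6366577148438, 22.48520278930664), (37.191226959228516, 35.672691345214844), 2.013410806655884) mean [0.5584 0.0224 0.1061]
[[0.5644, 0.2526, 0.0492], [0.5647, 0.2397, 0.0519], [0.5649, 0.2276, 0.052], [0.5652, 0.215, 0.0542], [0.5654, 0.2036, 0.0523], [0.5656, 0.1913, 0.0533], [0.5658, 0.1793, 0.0538], [0.5661, 0.1674, 0.0536], [0.5663, 0.1551, 0.0549], [0.5665, 0.1432, 0.0548], [0.5668, 0.1308, 0.0571], [0.5671, 0.1185, 0.0595], [0.5673, 0.1068, 0.0588], [0.5675, 0.0948, 0.0599], [0.5678, 0.0828, 0.0611], [0.5679, 0.0712, 0.0595], [0.5682, 0.0592, 0.0609], [0.5687, 0.0458, 0.0744], [0.5697, 0.0309, 0.1057], [0.5699, 0.0198, 0.1062], [0.57, 0.0091, 0.1005], [0.5696, -0.0007, 0.0774], [0.5683, -0.0087, 0.0092]]
```

View pics/stage.png

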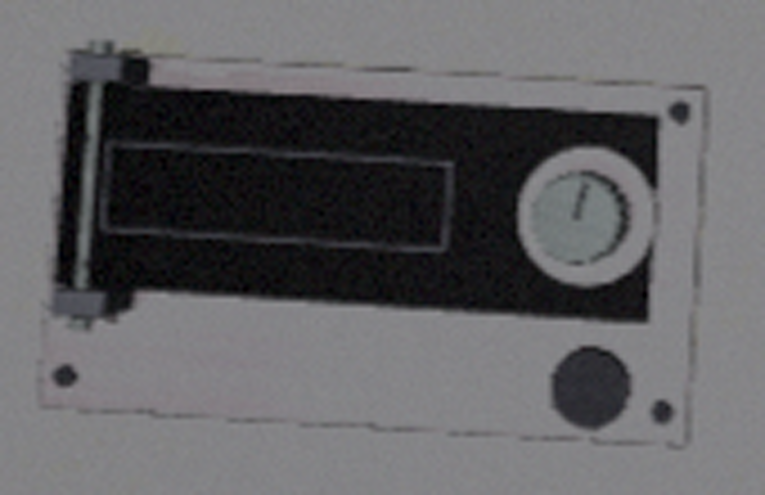

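View pics/lev.png

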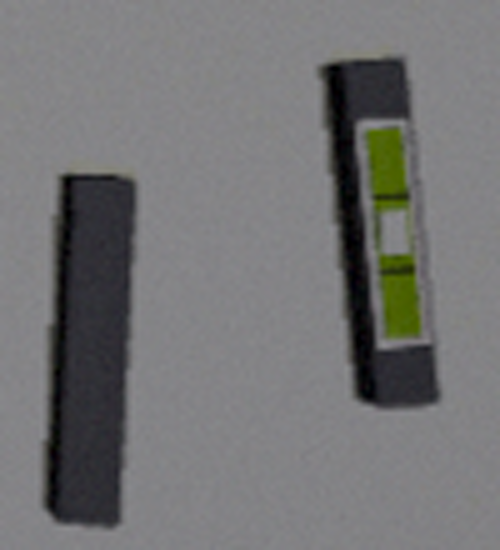

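View pics/sc.png

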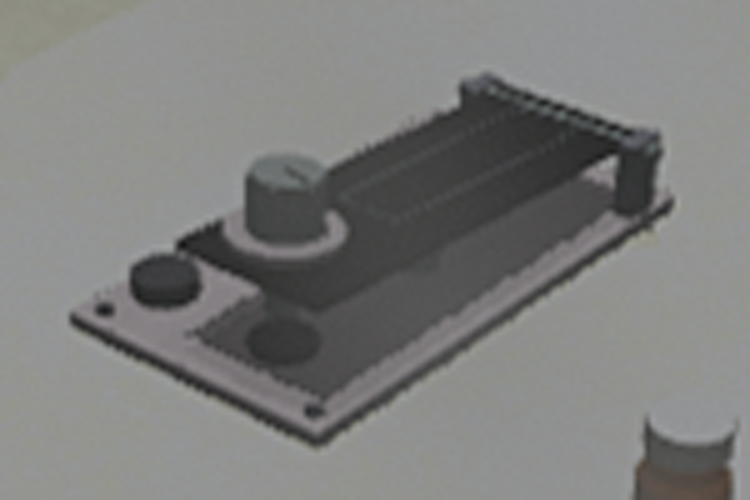

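The crops show the level (vial, bubble centred) at the right and the plain bar at the left. The stage's grey outline and the knob are clear. The parked pad looks thicker than the one under the foot, so I'll check that with depth and refine the stage pose.

```bash
python3 - <<'E'
from h import *
f=grab_frame("top");P=pts(f)
print("parked pad z",np.median(P[272:281,287:296,2]),"xy",np.median(P[272:281,287:296],axis=(0,1)), "base z", np.median(P[268:275,240:270,2]))
c=[(107,145,61.9),(452,161,0),(445,249,0),(102,231,0)]
hs=[.0505,.0597,.0597,.0505]
C=[ray(f,160+(a-2)/4.5,190+(b-2)/4.5,h) for (a,b,_),h in zip(c,hs)];C=np.array(C);print(C.round(4),"centre",C.mean(0).round(4))
d=C[1]-C[0]+C[2]-C[3];print("ang",np.degrees(np.arctan2(d[1],d[0])),np.linalg.norm(d)/2)
g=grab_frame("scene");Q=pts(g)
m=masks_of("stage","top")[0]["mask"]; k=m&(np.abs(P[:,:,2]-.056)<.01); T=P[k]
A=np.c_[T[:,:2],np.ones(len(T))];print("plane",np.linalg.lstsq(A,T[:,2],rcond=None)[0])
# level with top face from pixel: bubble / vial corners
for u,v in [(357,120),(407,118),(432,342),(380,348)]: print(ray(f,390+u/5,200+v/5,.030).round(4))
# scene pads heights
for u,v in [(165,262),(283,333),(283,345)]:
    uu,vv=270+u/5,120+v/5;print(Q[int(vv)-1:int(vv)+2,int(uu)-1:int(uu)+2].reshape(-1,3).mean(0).round(4))
m=masks_of("level","scene");k=m[0]["mask"];T=Q[k];T=T[T[:,2]>.022];print("scene level",cv2.minAreaRect((T[:,:2]*1000).astype(np.float32)))
m=masks_of("knob","scene");k=m[0]["mask"];T=Q[k];T=T[T[:,2]>.103];print("scene knob",T.mean(0))
E
```

```text
parked pad z 0.022088421904847097 xy [0.47885116 0.0212612  0.02208842] base z 0.009690064618880223
[[0.5851 0.2362 0.0505]
 [0.5808 0.0813 0.0597]
 [0.5425 0.0834 0.0597]
 [0.5471 0.2371 0.0505]] centre [0.5639 0.1595 0.0551]
ang -91.63294197353027 0.15457006623131217
plane [-0.00120431 -0.05890057  0.0651384 ]
[ 0.5905 -0.3207  0.03  ]
[ 0.5917 -0.3407  0.03  ]
[ 0.5023 -0.3506  0.03  ]
[ 0.4995 -0.3299  0.03  ]
[0.4761 0.0278 0.0243]
[0.557  0.0206 0.0179]
[0.5656 0.01   0.018 ]
scene level ((819.8455200195312, -471.0223083496094), (92.73663330078125, 732.8169555664062), 63.43345260620117)
scene knob [0.56706682 0.01227068 0.11174925]
```

Depth settles the pads: the parked one tops out at 22.1 mm above the bench, so it is the thick one. The thin pad is therefore under the foot and the knob turns clockwise. I'm moving toward the level now.

Emit:
{"fn": "step_arm", "kwargs": {
  "deltas": [
    [0,50,40,70,0],
    [0,50,40,70,0],
    [0,50,40,70,0],
    [0,50,40,70,0],
    [0,50,40,70,0],
    [0,50,40,70,0],
    [0,50,40,70,0],
    [0,50,40,70,0],
    [0,50,40,70,0],
    [0,50,40,70,0]
  ],
  "squeeze": 20
}}

```text
t: 2.48
eef_pos: [0.4431, 0.2847, 0.244]
ee_rot: [-2.27, 1.57, 0.884]
force: [0.6, 0.3, 0.2]
width: 0.0874
```

```bash
cat >> h.py <<'E'
def go(p,ang,close=None,s=None):
    "delta in tool axes to world p, jaw axis world angle(deg, mod 180 unless given)"
    s=s or get_state();R=Ro.from_euler('xyz',s["ee_rot"]).as_matrix()
    d=R.T@(np.array(p)-s["eef_pos"])*100;a=np.degrees(np.arctan2(R[1,2],R[0,2]))
    print("t",round(s["t"],2),"pos",s["eef_pos"].round(4),"jaw",round(a,2),"down",R[:,0].round(4),"F",np.round(s["force"],1),"M",np.round(s["moment"],2),"w",round(s["width"],4),"q",np.round(s["q"],2))
    print("delta cm",d.round(2),"roll",round((a-ang+180)%360-180,2))
E
python3 -c "
from h import *
go([.546,-.3345,.12],95.9)"
```

```text
t 2.48 pos [0.4431 0.2847 0.244 ] jaw -179.3 down [ 6.e-04  8.e-04 -1.e+00] F [0.6 0.3 0.2] M [ 0.19 -0.18 -0.  ] w 0.0874 q [ 0.94  0.11 -0.31  0.   -1.14 -0.93]
delta cm [12.36 62.05 -9.53] roll 84.8
```

Emit:
{"fn": "step_arm", "kwargs": {
  "deltas": [
    [0,62,-9.5,84.8,0],
    [0,62,-9.5,84.8,0],
    [0,62,-9.5,84.8,0],
    [0,62,-9.5,84.8,0],
    [0,62,-9.5,84.8,0],
    [0,62,-9.5,84.8,0],
    [0,62,-9.5,84.8,0],
    [5,62,-9.5,84.8,0],
    [5,62,-9.5,84.8,0],
    [8,62,-9.5,84.8,0]
  ]
}}

```text
t: 3.32
eef_pos: [0.5132, -0.124, 0.2216]
ee_rot: [-1.909, 1.568, -0.005]
force: [1.6, 0.6, -0.8]
width: 0.0879
```

```bash
python3 -c "
from h import *
go([.546,-.3345,.09],95.9)"
```

```text
t 3.32 pos [ 0.5132 -0.124   0.2216] jaw 109.09 down [ 0.0028 -0.     -1.    ] F [ 1.6  0.6 -0.8] M [ 0.17 -0.32  0.04] w 0.0879 q [ 0.13  0.13 -0.35  0.   -1.09 -1.37]
delta cm [ 13.17   3.82 -20.95] roll 13.19
```

Emit:
{"fn": "step_arm", "kwargs": {
  "deltas": [
    [4,3.8,-21,13.2,0],
    [8,3.8,-21,13.2,0],
    [13,3.8,-21,13.2,0],
    [13,3.8,-21,13.2,0],
    [13,3.8,-21,13.2,0],
    [13,3.8,-21,13.2,0],
    [13,3.8,-21,13.2,0],
    [13,3.8,-21,13.2,0],
    [13,3.8,-21,13.2,0],
    [13,3.8,-21,13.2,0]
  ]
}}

```text
t: 4.15
eef_pos: [0.5473, -0.332, 0.0918]
ee_rot: [-2.018, 1.569, -0.337]
force: [-0.3, 0.6, 1.3]
width: 0.0876
```

```bash
python3 -c "
from h import *
go([.546,-.3345,.021],95.9)
f=grab_frame('top');cv2.imwrite('pics/p1.png',cv2.resize(f['pixels'][180:320,380:540,::-1],None,fx=4,fy=4))"
```

```text
t 4.15 pos [ 0.5473 -0.332   0.0918] jaw 96.27 down [ 1.6e-03 -6.0e-04 -1.0e+00] F [-0.3  0.6  1.3] M [ 0.11 -0.2  -0.06] w 0.0876 q [-0.24  0.43 -0.25  0.   -0.89 -1.22]
delta cm [ 7.08  0.17 -0.23] roll 0.37
```

View pics/p1.png

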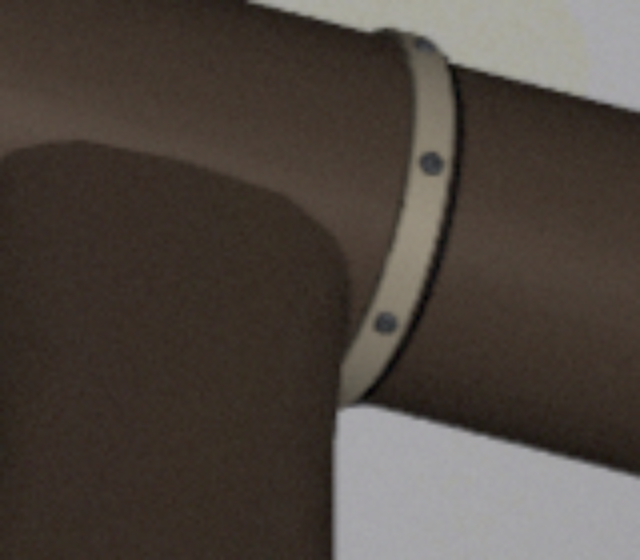

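The top view is blocked by the arm here, but the pose reading agrees with the plan. Lowering and gripping next.

Emit:
{"fn": "step_arm", "kwargs": {
  "deltas": [
    [3,0.2,-0.2,0.4,0],
    [6,0.2,-0.2,0.4,0],
    [7,0.2,-0.2,0.4,0],
    [7,0.2,-0.2,0.4,0],
    [7,0.2,-0.2,0.4,0],
    [7,0.2,-0.2,0.4,1],
    [7,0.2,-0.2,0.4,1],
    [7,0.2,-0.2,0.4,1],
    [7,0.2,-0.2,0.4,1],
    [7,0.2,-0.2,0.4,1]
  ],
  "squeeze": 20
}}

```text
t: 5.03
eef_pos: [0.5452, -0.3348, 0.0212]
ee_rot: [-1.962, 1.57, -0.29]
force: [0.1, -0.9, 0.2]
width: 0.0602
```

```bash
python3 -c "
from h import *
go([.546,-.3345,.15],95.9)
f=grab_frame('scene');cv2.imwrite('pics/p2.png',cv2.resize(f['pixels'][120:320,120:360,::-1],None,fx=3,fy=3))"
```

```text
t 5.03 pos [ 0.5452 -0.3348  0.0212] jaw 95.82 down [ 9.e-04 -3.e-04 -1.e+00] F [ 0.1 -0.9  0.2] M [ 0.04 -0.13 -0.01] w 0.0602 q [-0.25  0.51 -0.31  0.   -0.74 -1.22]
delta cm [-12.88  -0.1    0.02] roll -0.08
```

View pics/p2.png

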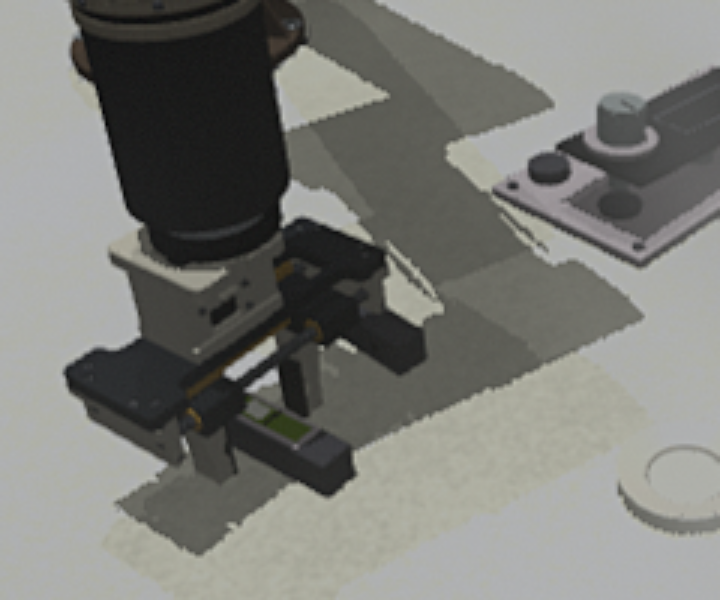

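The fingers straddle the level (crop about 300,440), and the plain bar beside it is untouched. They are still closing.

Emit:
{"fn": "step_arm", "kwargs": {
  "deltas": [
    [0,0,0,0,1],
    [0,0,0,0,1],
    [0,0,0,0,1],
    [0,0,0,0,1],
    [0,0,0,0,1],
    [0,0,0,0,1],
    [0,0,0,0,1],
    [0,0,0,0,1],
    [0,0,0,0,1],
    [0,0,0,0,1]
  ],
  "squeeze": 25
}}

```text
t: 5.92
eef_pos: [0.5449, -0.3348, 0.0204]
ee_rot: [1.893, 1.571, -2.718]
force: [-0.1, -1.8, -0.7]
width: 0.0256
```

Emit:
{"fn": "step_arm", "kwargs": {
  "deltas": [
    [-2,0,0,0,1],
    [-5,0,0,0,1],
    [-9,0,0,0,1],
    [-13,0,0,0,1],
    [-13,0,8,-10,1],
    [-13,0,16,-17,1],
    [-13,0,20,-24,1],
    [-13,0,20,-28,1],
    [-13,0,20,-28,1],
    [-13,0,20,-28,1]
  ]
}}

```text
t: 6.75
eef_pos: [0.5234, -0.1311, 0.1504]
ee_rot: [-0.31, 1.569, 1.855]
force: [-2.2, -0.2, -4.2]
width: 0.0257
```

```bash
python3 -c "
from h import *
go([.5630,.1595,.14],177.8)
f=grab_frame('scene');cv2.imwrite('pics/p3.png',cv2.resize(f['pixels'][100:320,120:360,::-1],None,fx=2.7,fy=2.7))"
```

```text
t 6.75 pos [ 0.5234 -0.1311  0.1504] jaw 124.05 down [-4.0e-04  1.5e-03 -1.0e+00] F [-2.2 -0.2 -4.2] M [0.02 0.04 0.04] w 0.0257 q [ 0.12  0.22 -0.41 -0.   -0.94 -1.09]
delta cm [  1.08 -19.55  21.86] roll -53.75
```

View pics/p3.png

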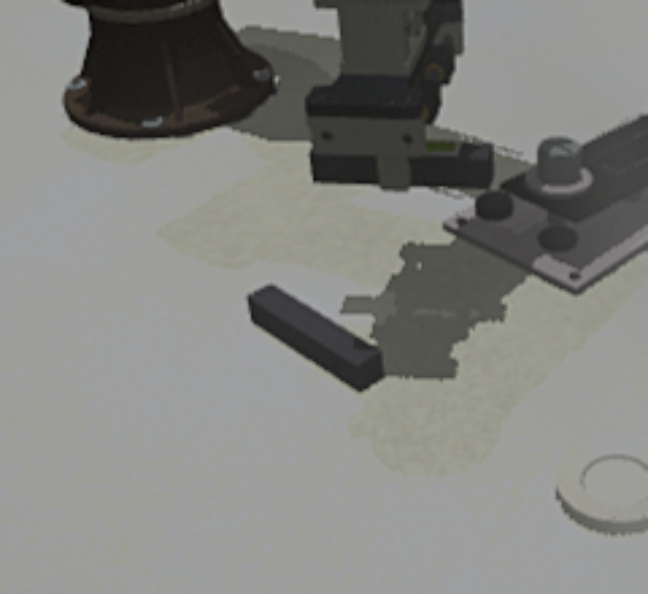

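Emit:
{"fn": "step_arm", "kwargs": {
  "deltas": [
    [-1,-19.5,21.9,-54,1],
    [-1,-19.5,21.9,-54,1],
    [-1,-19.5,21.9,-54,1],
    [-1,-19.5,21.9,-54,1],
    [-1,-19.5,21.9,-54,1],
    [-1,-19.5,21.9,-54,1],
    [-1,-19.5,21.9,-54,1],
    [-1,-19.5,21.9,-54,1],
    [-1,-19.5,21.9,-54,1],
    [-1,-19.5,21.9,-54,1]
  ]
}}

```text
t: 7.63
eef_pos: [0.5643, 0.1544, 0.1597]
ee_rot: [0.468, 1.569, -2.713]
force: [0.2, -0.9, -4.0]
width: 0.0257
```

```bash
python3 -c "
from h import *
go([.5630,.1595,.083],177.8)
f=grab_frame('scene');cv2.imwrite('pics/p4.png',cv2.resize(f['pixels'][60:220,240:440,::-1],None,fx=3.5,fy=3.5))"
```

```text
t 7.63 pos [0.5643 0.1544 0.1597] jaw 177.71 down [-1.7e-03 -8.0e-04 -1.0e+00] F [ 0.2 -0.9 -4. ] M [ 0.03 -0.04  0.05] w 0.0257 q [ 0.6   0.28 -0.3  -0.   -0.99 -0.64]
delta cm [ 7.67 -0.51  0.13] roll -0.09
```

View pics/p4.png

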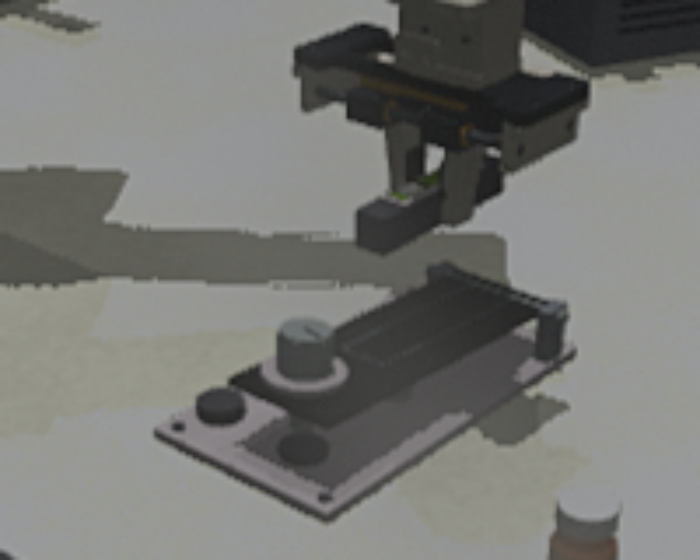

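The level is held above the stage with the vial up (crop about 420,190), aligned over the outline. Lowering to just above contact.

Emit:
{"fn": "step_arm", "kwargs": {
  "deltas": [
    [2,0,0,0,1],
    [5,0,0,0,1],
    [6.8,0,0,0,1],
    [6.8,0,0,0,1],
    [6.8,0,0,0,1],
    [6.8,0,0,0,1],
    [6.8,0,0,0,1],
    [6.8,0,0,0,1],
    [6.8,0,0,0,1],
    [6.8,0,0,0,1]
  ]
}}

```text
t: 8.52
eef_pos: [0.565, 0.155, 0.0933]
ee_rot: [-2.533, 1.569, 0.57]
force: [-0.6, 0.7, -3.3]
width: 0.0258
```

```bash
python3 -c "
from h import *
go([.5630,.1595,.079],177.8)
f=grab_frame('scene');cv2.imwrite('pics/p5.png',cv2.resize(f['pixels'][100:200,290:420,::-1],None,fx=5.5,fy=5.5,interpolation=2))
f=grab_frame('top');cv2.imwrite('pics/p5t.png',cv2.resize(f['pixels'][180:310,150:330,::-1],None,fx=4,fy=4,interpolation=2))"
```

```text
t 8.52 pos [0.565  0.155  0.0933] jaw 177.83 down [ 1.1e-03  7.0e-04 -1.0e+00] F [-0.6  0.7 -3.3] M [ 0.1  -0.03 -0.01] w 0.0258 q [ 0.6   0.35 -0.38  0.   -0.84 -0.64]
delta cm [ 1.43 -0.45  0.22] roll 0.03
```

View pics/p5.png

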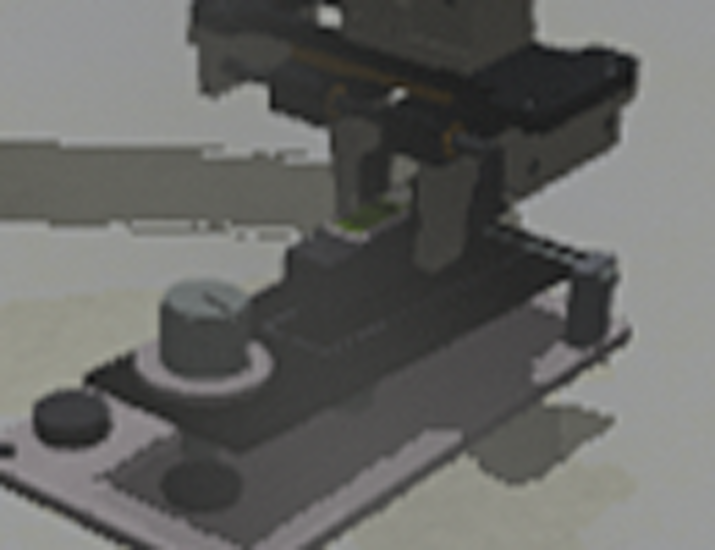

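View pics/p5t.png

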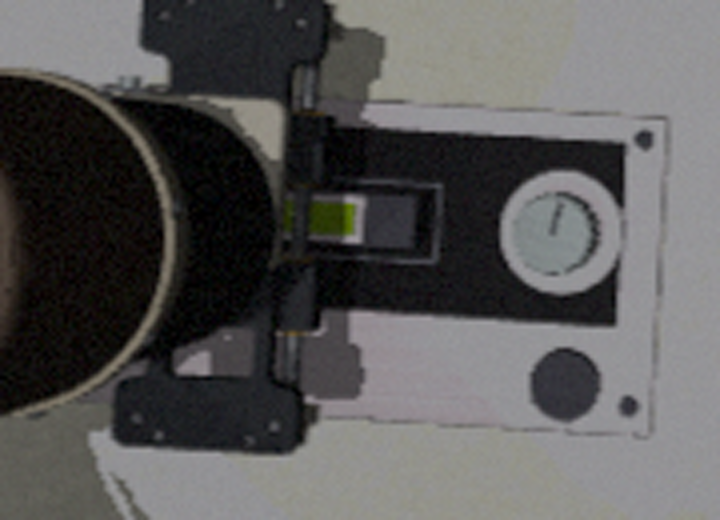

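The top crop shows the level's free end at about (417,222), inside the outline's end line at (438,222), and nicely aligned sideways. Working out the offset.

```bash
python3 -c "
from h import *
f=grab_frame('top')
b=get_state()['eef_pos'][2]-.0205+.028
e=ray(f,150+416.5/4,180+222/4,b);print('level end',e)
print('mid sides',ray(f,150+405/4,180+196/4,b),ray(f,150+405/4,180+249/4,b))
o=ray(f,150+438/4,180+222/4,.0597);print('outline end',o)
print('outline sides',ray(f,150+405/4,180+181/4,.059),ray(f,150+405/4,180+260/4,.059))
"
```

```text
level end [0.56204266 0.08544424 0.10025921]
mid sides [0.57406532 0.09115377 0.10025921] [0.54937543 0.09050496 0.10025921]
outline end [0.56090534 0.08182869 0.0597    ]
outline sides [0.58067254 0.0987147  0.059     ] [0.54200867 0.09769868 0.059     ]
```

Emit:
{"fn": "step_arm", "kwargs": {
  "deltas": [
    [0.5,-0.35,0,0,1],
    [0.9,-0.35,0,0,1],
    [1.2,-0.35,0,0,1],
    [1.3,-0.35,0,0,1],
    [1.4,-0.35,0,0,1],
    [1.5,-0.35,0,0,1],
    [1.5,-0.35,0,0,1],
    [1.5,-0.35,0,0,1],
    [1.5,-0.35,0,0,1],
    [1.5,-0.35,0,0,1]
  ]
}}

```text
t: 9.5
eef_pos: [0.565, 0.1583, 0.0777]
ee_rot: [-2.668, 1.57, 0.436]
force: [-0.7, 2.2, 0.4]
width: 0.0257
```

```bash
python3 -c "
from h import *
go([.5630,.1595,.079],177.8)"
```

```text
t 9.5 pos [0.565  0.1583 0.0777] jaw 177.83 down [ 5.e-04  2.e-04 -1.e+00] F [-0.7  2.2  0.4] M [ 0.59  0.17 -0.04] w 0.0257 q [ 0.61  0.37 -0.39  0.   -0.81 -0.64]
delta cm [-0.13 -0.11  0.21] roll 0.03
```

Emit:
{"fn": "step_arm", "kwargs": {
  "deltas": [
    [0.2,0,0,0,1],
    [0.2,0,0,0,1],
    [0.2,0,0,0,1],
    [0.2,0,0,0,0.6],
    [0.2,0,0,0,0.5],
    [0.2,0,0,0,0.5],
    [0.2,0,0,0,0.5],
    [0.2,0,0,0,0.4],
    [0.2,0,0,0,0.3],
    [0.2,0,0,0,0.3]
  ],
  "squeeze": 10
}}

```text
t: 10.33
eef_pos: [0.5648, 0.1582, 0.0755]
ee_rot: [1.104, 1.571, -2.075]
force: [-0.3, -0.4, -0.1]
width: 0.058
```

Emit:
{"fn": "step_arm", "kwargs": {
  "deltas": [
    [0,0,0,0,0.2],
    [-2,0,0,0,0.2],
    [-5,0,0,0,0.2],
    [-8,0,0,0,0.2],
    [-8,4,0,0,0.2],
    [-8,8,0,0,0.2],
    [-8,12,0,0,0.2],
    [-8,13.5,0,0,0.2],
    [-8,13.5,0,0,0.2],
    [-8,13.5,0,0,0.2]
  ]
}}

```text
t: 11.17
eef_pos: [0.5596, 0.0224, 0.1557]
ee_rot: [-2.653, 1.57, 0.448]
force: [-0.3, -0.2, -0.4]
width: 0.0701
```

```bash
python3 -c "
from h import *
go([.558,.021,.11],177.8)
f=grab_frame('scene');cv2.imwrite('pics/p6.png',cv2.resize(f['pixels'][80:200,280:430,::-1],None,fx=5,fy=5,interpolation=2))
f=grab_frame('top');cv2.imwrite('pics/p6t.png',cv2.resize(f['pixels'][180:310,150:330,::-1],None,fx=4,fy=4,interpolation=2))"
```

```text
t 11.17 pos [0.5596 0.0224 0.1557] jaw 177.71 down [ 3.e-04  2.e-04 -1.e+00] F [-0.3 -0.2 -0.4] M [ 0.14 -0.09  0.04] w 0.0701 q [ 0.39  0.25 -0.36 -0.   -0.96 -0.43]
delta cm [4.57 0.15 0.16] roll -0.09
```

View pics/p6.png

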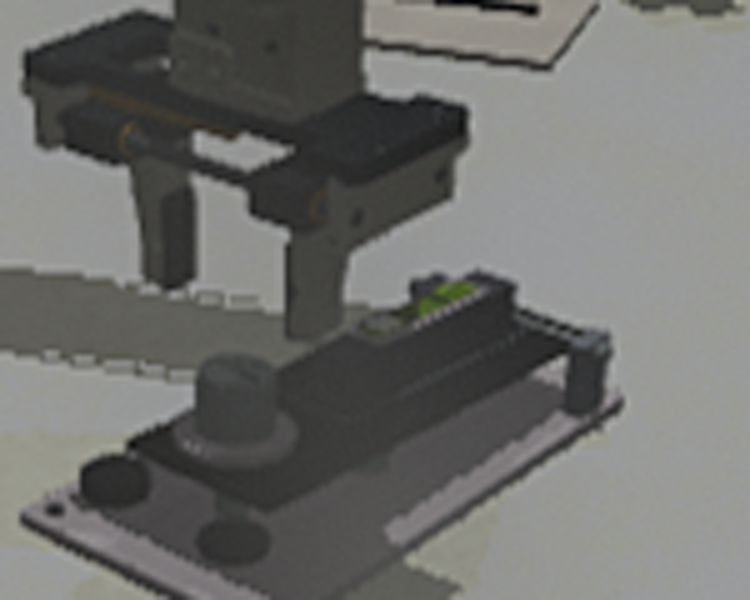

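View pics/p6t.png

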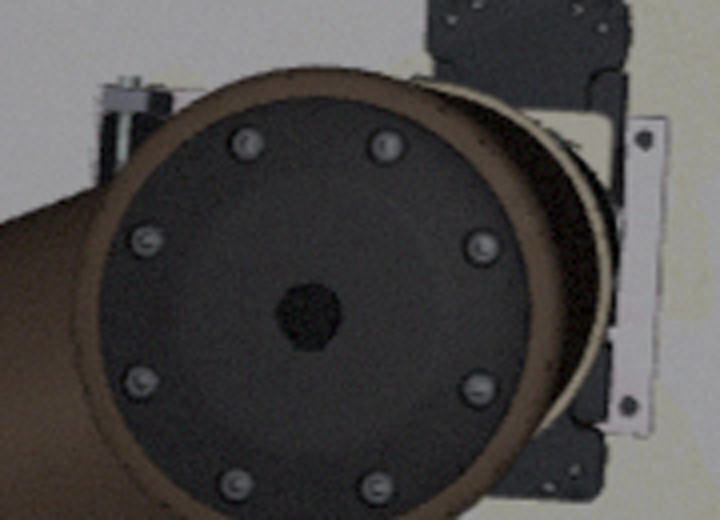

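The level lies on the stage with the vial up. The bubble is at the knob end (crop about 380,325), as expected while that end is high. The arm blocks the top view. Moving over the knob and overlaying the expected outline on the scene image to check placement.

Emit:
{"fn": "step_arm", "kwargs": {
  "deltas": [
    [1,0.05,0.1,0,0.2],
    [2,0.05,0.1,0,0.2],
    [3,0.05,0.1,0,0.2],
    [4,0.05,0.1,0,0.2],
    [5,0.05,0.1,0,0.2],
    [5.5,0.05,0.1,0,0.2],
    [5.9,0.05,0.1,0,0.2],
    [5.9,0.05,0.1,0,0.2],
    [5.9,0.05,0.1,0,0.2],
    [5.9,0.05,0.1,0,0.2]
  ]
}}

```text
t: 12.1
eef_pos: [0.559, 0.0229, 0.097]
ee_rot: [-2.903, 1.57, 0.2]
force: [-0.0, 0.4, 0.7]
width: 0.0699
```

```bash
python3 -c "
from h import *
go([.5585,.0222,.096],177.8)
f=grab_frame('scene');im=f['pixels'][:,:,::-1].copy()
cv2.imwrite('pics/p7raw.png',cv2.resize(im[100:190,290:420],None,fx=6,fy=6,interpolation=2))
s=6;im=cv2.resize(im,None,fx=s,fy=s,interpolation=2)
u=np.array([.0384,.9993]);v=np.array([.9993,-.0384]);c=np.array([.5625,.1595])
def box(a,b,h0,off,col):
    P=[]
    for i,j in [(1,1),(1,-1),(-1,-1),(-1,1)]:
        xy=c+off+i*a*u+j*b*v; z=.0552-(i*a)*.059+h0; P.append([k*s for k in proj(f,[*xy,z])])
    cv2.polylines(im,[np.int32(P)],True,col,1)
box(.077,.019,0,0,(0,0,255)); box(.07,.013,.028,0,(0,255,255)); box(.042,.010,.031,0,(255,0,255))
cv2.imwrite('pics/p7.png',im[600:1140,1740:2520])
for n in ('bubble','level'): print(n,[(round(d['conf'],2),np.round(d['extent']).tolist()) for d in boxes_of(n,'scene')][:3])
"
```

```text
t 12.1 pos [0.559  0.0229 0.097 ] jaw 177.83 down [ 8.e-04  2.e-04 -1.e+00] F [-0.   0.4  0.7] M [ 0.12 -0.09 -0.02] w 0.0699 q [ 0.39  0.31 -0.43  0.   -0.83 -0.43]
delta cm [0.1  0.07 0.05] roll 0.03
bubble []
level [(0.59, [348.0, 133.0, 382.0, 161.0])]
```

View pics/p7.png

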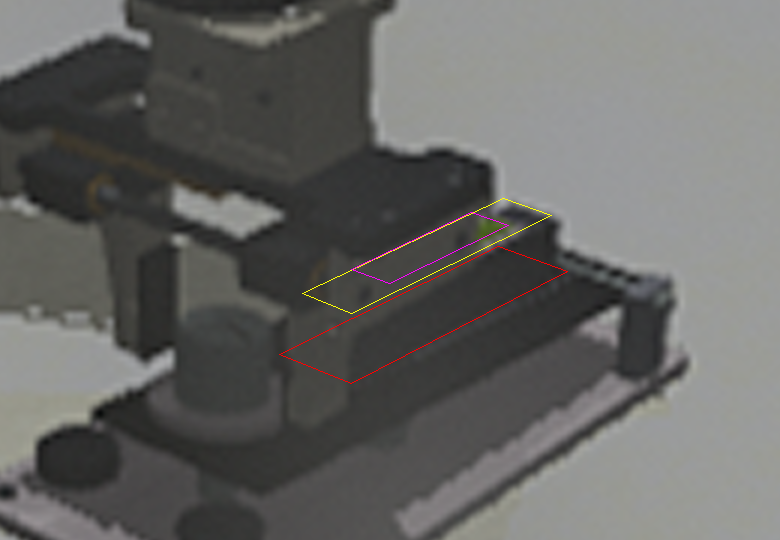

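View pics/p7raw.png

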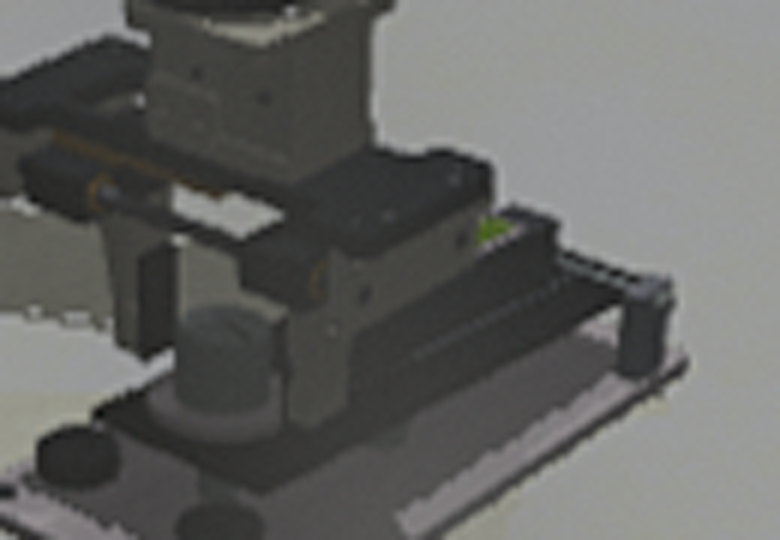

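The overlay sits about 1 px off, which is within calibration. The level is parallel to the outline, and the front line is visible outside it. The fingers straddle the knob. A clockwise turn of about 50° will also swing the gripper out of the scene camera's line to the vial. Gripping now.

Emit:
{"fn": "step_arm", "kwargs": {
  "deltas": [
    [0,0,0,0,0.7],
    [0,0,0,0,1],
    [0,0,0,0,1],
    [0,0,0,0,1],
    [0,0,0,0,1],
    [0,0,0,0,1],
    [0,0,0,0,1],
    [0,0,0,0,1],
    [0,0,0,0,1],
    [0,0,0,0,1]
  ],
  "squeeze": 35
}}

```text
t: 13.08
eef_pos: [0.5584, 0.0229, 0.0965]
ee_rot: [0.062, 1.57, -3.117]
force: [-2.2, 0.6, 1.9]
width: 0.0352
```

Emit:
{"fn": "step_arm", "kwargs": {
  "deltas": [
    [0.1,0,0,0,1],
    [0.2,0,0,0,1],
    [0.3,0.05,0,0,1],
    [0.4,0.05,0,0,1],
    [0.5,0.1,0,0,1],
    [0.5,0.1,0,0,1],
    [0.6,0.1,0,0,1],
    [0.6,0.1,0,0,1],
    [0.6,0.1,0,0,1],
    [0.6,0.1,0,0,1]
  ]
}}

```text
t: 13.92
eef_pos: [0.5584, 0.0218, 0.0905]
ee_rot: [0.307, 1.57, -2.872]
force: [-6.1, -0.7, 4.5]
width: 0.0353
```

```bash
python3 -c "
from h import *
go([.5585,.0222,.096],177.8)"
```

```text
t 13.92 pos [0.5584 0.0218 0.0905] jaw 177.82 down [-4.e-04 -1.e-04 -1.e+00] F [-6.1 -0.7  4.5] M [ 0.29  1.71 -0.02] w 0.0353 q [ 0.39  0.32 -0.44 -0.   -0.81 -0.43]
delta cm [-0.55 -0.04 -0.01] roll 0.02
```

Emit:
{"fn": "step_arm", "kwargs": {
  "deltas": [
    [0.1,0.05,0.05,0,1],
    [0.2,0.05,0.05,0,1],
    [0.3,0.05,0.1,0,1],
    [0.3,0.05,0.1,0,1],
    [0.4,0.1,0.1,0,1],
    [0.4,0.1,0.1,0,1],
    [0.5,0.1,0.1,0,1],
    [0.5,0.1,0.1,0,1],
    [0.5,0.1,0.1,0,1],
    [0.5,0.1,0.1,0,1]
  ]
}}

```text
t: 14.75
eef_pos: [0.5583, 0.021, 0.0859]
ee_rot: [-3.019, 1.57, 0.085]
force: [-0.3, -1.9, 5.0]
width: 0.0351
```

```bash
python3 -c "
from h import *
go([.5585,.0222,.096],177.8)
f=grab_frame('scene');im=f['pixels'][:,:,::-1].copy()
cv2.imwrite('pics/p8.png',cv2.resize(im[100:190,290:420],None,fx=6,fy=6,interpolation=2))"
```

```text
t 14.75 pos [0.5583 0.021  0.0859] jaw 177.84 down [ 1.3e-03  1.0e-04 -1.0e+00] F [-0.3 -1.9  5. ] M [-0.04  0.16  0.01] w 0.0351 q [ 0.39  0.32 -0.45  0.   -0.8  -0.43]
delta cm [-1.01 -0.12 -0.02] roll 0.04
```

View pics/p8.png

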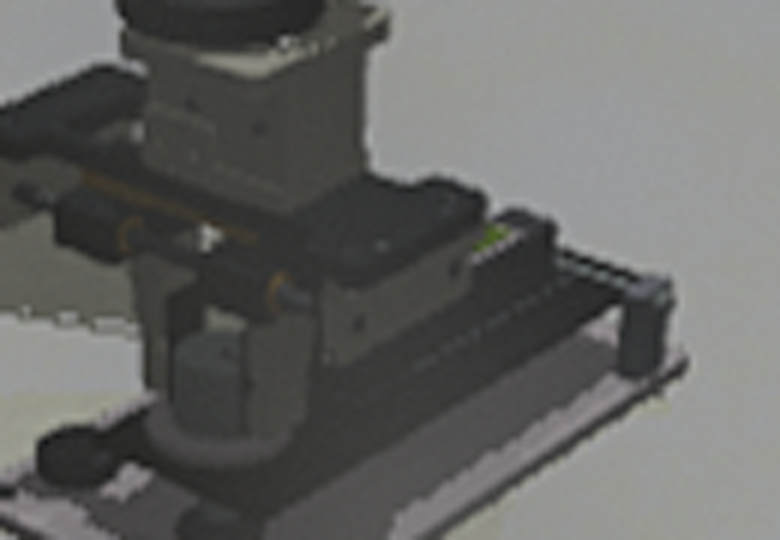

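The stage has gone down with the knob and the gripper holds it (crop about 210,370). The force is still only about 5 N, so the foot has not landed. Pressing further.

Emit:
{"fn": "step_arm", "kwargs": {
  "deltas": [
    [0.05,0,0,0,1],
    [0.1,0,0,0,1],
    [0.15,0.05,0,0,1],
    [0.2,0.05,0,0,1],
    [0.25,0.05,0,0,1],
    [0.3,0.05,0,0,1],
    [0.3,0.05,0,0,1],
    [0.3,0.05,0,0,1],
    [0.3,0.05,0,0,1],
    [0.3,0.05,0,0,1]
  ]
}}

```text
t: 15.63
eef_pos: [0.5583, 0.0205, 0.0828]
ee_rot: [-2.989, 1.57, 0.115]
force: [-0.1, -1.4, 5.6]
width: 0.0353
```

```bash
python3 -c "
from h import *
go([.5585,.0222,.096],177.8)"
```

```text
t 15.63 pos [0.5583 0.0205 0.0828] jaw 177.84 down [ 1.2e-03  1.0e-04 -1.0e+00] F [-0.1 -1.4  5.6] M [ 0.11  0.08 -0.01] w 0.0353 q [ 0.39  0.33 -0.45  0.   -0.79 -0.43]
delta cm [-1.32 -0.17 -0.02] roll 0.04
```

Emit:
{"fn": "step_arm", "kwargs": {
  "deltas": [
    [0.05,0,0,0,1],
    [0.1,0,0,0,1],
    [0.15,0,0,0,1],
    [0.2,0,0,0,1],
    [0.2,0,0,0,1],
    [0.2,0,0,0,1],
    [0.2,0,0,0,1],
    [0.2,0,0,0,1],
    [0.2,0,0,0,1],
    [0.2,0,0,0,1]
  ]
}}

```text
t: 16.47
eef_pos: [0.5582, 0.0203, 0.0809]
ee_rot: [3.034, 1.57, -0.145]
force: [0.3, -2.0, 6.1]
width: 0.0356
```

```bash
python3 -c "
from h import *
go([.5585,.0222,.096],177.8)"
```

```text
t 16.47 pos [0.5582 0.0203 0.0809] jaw 177.84 down [ 1.1e-03 -2.0e-04 -1.0e+00] F [ 0.3 -2.   6.1] M [-0.33  0.02  0.05] w 0.0356 q [ 0.39  0.33 -0.45  0.   -0.79 -0.43]
delta cm [-1.51 -0.19 -0.02] roll 0.04
```

Emit:
{"fn": "step_arm", "kwargs": {
  "deltas": [
    [0.05,0,0,0,1],
    [0.1,0,0,0,1],
    [0.1,0,0,0,1],
    [0.1,0,0,0,1],
    [0.1,0,0,0,1],
    [0.1,0,0,0,1],
    [0.1,0,0,0,1],
    [0.1,0,0,0,1],
    [0.1,0,0,0,1],
    [0.1,0,0,0,1]
  ]
}}

```text
t: 17.3
eef_pos: [0.5583, 0.0203, 0.0804]
ee_rot: [2.988, 1.569, -0.191]
force: [-2.9, -2.6, 9.4]
width: 0.0352
```

```bash
python3 -c "
from h import *
go([.5585,.0222,.096],177.8)"
```

```text
t 17.3 pos [0.5583 0.0203 0.0804] jaw 177.86 down [ 1.4e-03 -3.0e-04 -1.0e+00] F [-2.9 -2.6  9.4] M [-0.4   0.67  0.05] w 0.0352 q [ 0.39  0.33 -0.45  0.   -0.79 -0.43]
delta cm [-1.56 -0.19 -0.02] roll 0.06
```

The foot has landed: force rose to 9.4 N with almost no further travel. Pressing a little more, then turning 35° clockwise with the matching rise of about 0.21 cm.

Emit:
{"fn": "step_arm", "kwargs": {
  "deltas": [
    [0.04,0,0,0,1],
    [0.04,0,0,3,1],
    [0.0,0,0,8,1],
    [-0.04,0,0,13,1],
    [-0.07,0,0,18,1],
    [-0.1,0,0,23,1],
    [-0.13,0,0,28,1],
    [-0.16,0,0,32,1],
    [-0.17,0,0,35,1],
    [-0.17,0,0,35,1]
  ]
}}

```text
t: 18.13
eef_pos: [0.5592, 0.0202, 0.0825]
ee_rot: [-2.597, 1.568, -0.106]
force: [0.9, -3.9, 9.3]
width: 0.0349
```

```bash
python3 -c "
from h import *
go([.5585,.0222,.096],177.8)
f=grab_frame('scene');im=f['pixels'][:,:,::-1].copy()
cv2.imwrite('pics/p9.png',cv2.resize(im[100:190,290:420],None,fx=6,fy=6,interpolation=2))
f=grab_frame('top');cv2.imwrite('pics/p9t.png',cv2.resize(f['pixels'][180:310,150:330,::-1],None,fx=4,fy=4,interpolation=2))"
```

```text
t 18.13 pos [0.5592 0.0202 0.0825] jaw 142.68 down [ 3.1e-03 -3.0e-04 -1.0e+00] F [ 0.9 -3.9  9.3] M [-1.18 -0.37 -0.06] w 0.0349 q [ 0.39  0.33 -0.45  0.   -0.79 -1.04]
delta cm [-1.35 -0.12  0.18] roll -35.12
```

View pics/p9.png

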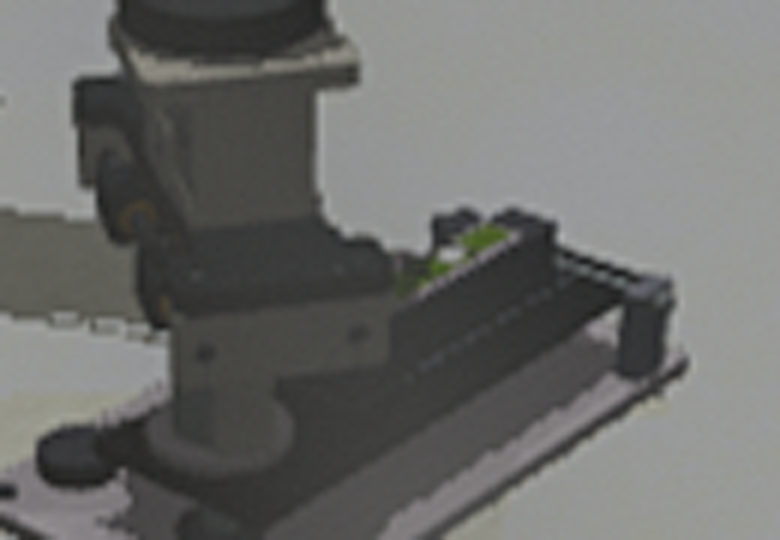

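View pics/p9t.png

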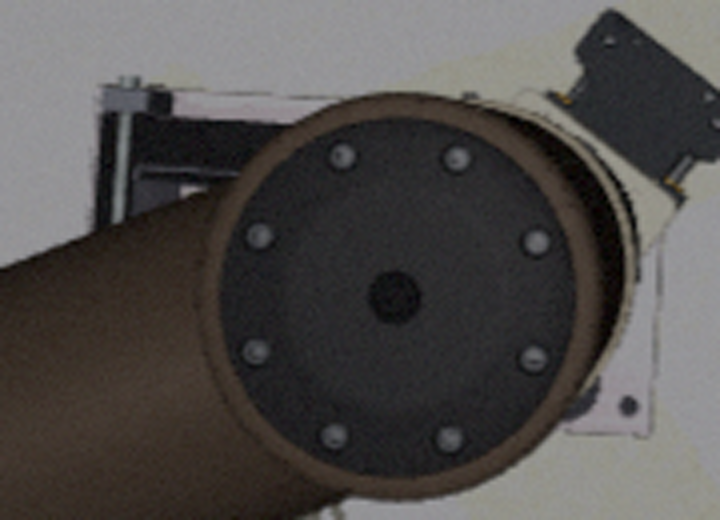

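The vial is now visible, with the white bubble at about (452,255) in the crop. Firming up the push and letting the bubble settle for about 1.7 s.

Emit:
{"fn": "step_arm", "kwargs": {
  "deltas": [
    [0.02,0.02,0,0,1],
    [0.04,0.04,-0.03,0,1],
    [0.04,0.04,-0.03,0,1],
    [0.04,0.04,-0.03,0,1],
    [0.04,0.04,-0.03,0,1],
    [0.04,0.04,-0.03,0,1],
    [0.04,0.04,-0.03,0,1],
    [0.04,0.04,-0.03,0,1],
    [0.04,0.04,-0.03,0,1],
    [0.04,0.04,-0.03,0,1]
  ]
}}

```text
t: 19.07
eef_pos: [0.5593, 0.0201, 0.0824]
ee_rot: [-2.421, 1.567, 0.072]
force: [-1.4, -1.7, 13.3]
width: 0.0354
```

Emit:
{"fn": "step_arm", "kwargs": {
  "deltas": [
    [0,0,0,0,1],
    [0,0,0,0,1],
    [0,0,0,0,1],
    [0,0,0,0,1],
    [0,0,0,0,1],
    [0,0,0,0,1],
    [0,0,0,0,1],
    [0,0,0,0,1],
    [0,0,0,0,1],
    [0,0,0,0,1]
  ]
}}

```text
t: 19.9
eef_pos: [0.5593, 0.0201, 0.0824]
ee_rot: [-2.423, 1.567, 0.07]
force: [-1.2, -1.3, 13.6]
width: 0.0355
```

```bash
python3 -c "
from h import *
go([.5585,.0222,.096],177.8)
fs=[grab_frame('scene')['pixels'].astype(float) for _ in range(4)]
im=np.mean(fs,0)[:,:,::-1]
im=np.clip(im*1.8,0,255).astype(np.uint8)
cv2.imwrite('pics/p10.png',cv2.resize(im[128:156,345:390],None,fx=16,fy=16,interpolation=2))"
```

```text
t 19.9 pos [0.5593 0.0201 0.0824] jaw 142.87 down [ 3.5e-03  2.0e-04 -1.0e+00] F [-1.2 -1.3 13.6] M [-0.16  0.36 -0.05] w 0.0355 q [ 0.39  0.33 -0.45  0.   -0.79 -1.04]
delta cm [-1.36 -0.12  0.18] roll -34.93
```

View pics/p10.png

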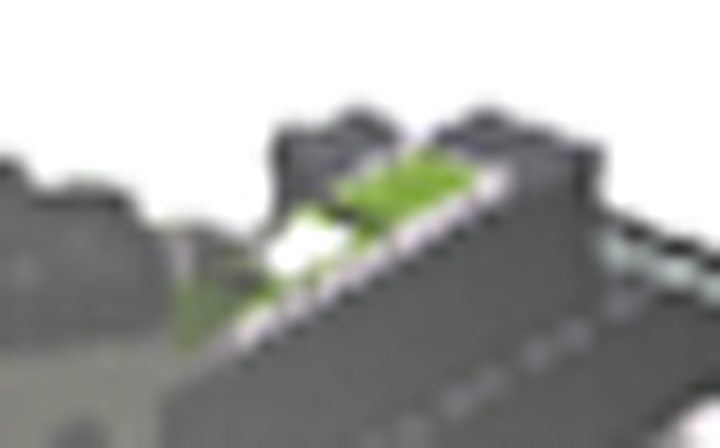

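The vial window shows the near line at about (240,280), the far line at (350,212) and the bubble centred near (309,247). It is between the lines but slightly toward the hinge end. Measuring it along the vial.

```bash
cat >> h.py <<'E'
def vial(n=5,name=None,p0=None):
    fs=[grab_frame('scene') for _ in range(n)];f=fs[0];im=np.mean([g['pixels'] for g in fs],0).astype(np.float32)
    return f,im
def strip(f,im,off=(0,0),tilt=0.0,seat=(.5617,.1595)):
    # rectify vial top plane: rows across (12mm), cols along stage -y (90mm), 5 px/mm ; off = image px offset
    u=np.array([-.0384,-.9993]);v=np.array([.9993,-.0384]);c=np.array(seat)
    W=[];I=[]
    for a in (-.045,.045):
        for b in (-.012,.012):
            W.append([(a+.045)*5000,(b+.012)*5000]);q=proj(f,[*(c+a*u+b*v),.050+.031+tilt*(.085+a)]);I.append([q[0]+off[0],q[1]+off[1]])
    H=cv2.getPerspectiveTransform(np.float32(I),np.float32(W));return cv2.warpPerspective(im,H,(450,120),flags=cv2.INTER_CUBIC)
E
python3 -c "
from h import *
f,im=vial();s=strip(f,im)
cv2.imwrite('pics/p11.png',np.clip(cv2.resize(s[:,:,::-1],None,fx=1.7,fy=1.7)*1.8,0,255).astype(np.uint8));np.save('s.npy',s)"
```

```text
(no output)
```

View pics/p11.png

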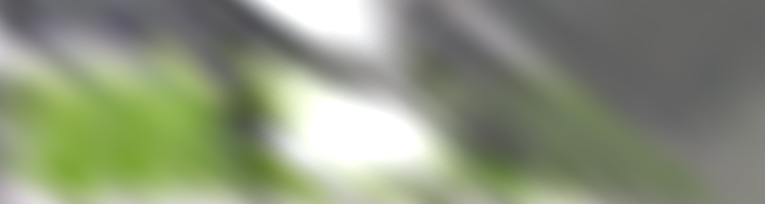

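Rectified, the lines fall at about x = 248 and 490 and the bubble spans 283 to 435. Its centre is about 1–2 mm toward the hinge, which is within tolerance. A further 5° clockwise should centre it better; then I'll settle and recheck.

Emit:
{"fn": "step_arm", "kwargs": {
  "deltas": [
    [-0.01,0,0,2,1],
    [-0.02,0.0,0,4,1],
    [-0.03,0,0,5,1],
    [-0.03,0,0,5,1],
    [-0.03,0,0,5,1],
    [-0.03,0,0,5,1],
    [-0.03,0,0,5,1],
    [-0.03,0,0,5,1],
    [-0.03,0,0,5,1],
    [-0.03,0,0,5,1]
  ]
}}

```text
t: 21.18
eef_pos: [0.5594, 0.0201, 0.0827]
ee_rot: [-2.352, 1.567, 0.054]
force: [-1.0, -1.6, 11.8]
width: 0.0356
```

Emit:
{"fn": "step_arm", "kwargs": {
  "deltas": [
    [0,0,0,0,1],
    [0,0,0,0,1],
    [0,0,0,0,1],
    [0,0,0,0,1],
    [0,0,0,0,1],
    [0,0,0,0,1],
    [0,0,0,0,1],
    [0,0,0,0,1],
    [0,0,0,0,1],
    [0,0,0,0,1]
  ]
}}

```text
t: 22.02
eef_pos: [0.5594, 0.0201, 0.0827]
ee_rot: [-2.362, 1.567, 0.044]
force: [-0.3, -1.9, 12.9]
width: 0.0351
```

Emit:
{"fn": "step_arm", "kwargs": {
  "deltas": [
    [0,0,0,0,1],
    [0,0,0,0,1],
    [0,0,0,0,1],
    [0,0,0,0,1],
    [0,0,0,0,1],
    [0,0,0,0,1],
    [0,0,0,0,1],
    [0,0,0,0,1],
    [0,0,0,0,1],
    [0,0,0,0,1]
  ]
}}

```text
t: 22.85
eef_pos: [0.5594, 0.0201, 0.0827]
ee_rot: [-2.366, 1.567, 0.041]
force: [-1.6, -0.5, 12.7]
width: 0.0352
```

```bash
python3 -c "
from h import *
go([.5585,.0222,.096],177.8)
f,im=vial();s=strip(f,im);a=np.clip(cv2.resize(s[:,:,::-1],None,fx=1.7,fy=1.7)*1.8,0,255).astype(np.uint8)
z=np.clip(cv2.resize(im[128:156,345:390,::-1],None,fx=16,fy=16,interpolation=2)*1.8,0,255).astype(np.uint8)
c=np.zeros((700,765,3),np.uint8);c[:204]=a[:204,:765];c[220:220+448,:720]=z;cv2.imwrite('pics/p12.png',c[:600])
r=s[70:85].mean(0); print((r[:,2]).astype(int)[100:330:6].tolist()); print((r[:,1]).astype(int)[100:330:6].tolist())
"
```

```text
t 22.85 pos [0.5594 0.0201 0.0827] jaw 137.88 down [ 3.6e-03  1.0e-04 -1.0e+00] F [-1.6 -0.5 12.7] M [-0.41  0.1  -0.02] w 0.0352 q [ 0.39  0.33 -0.45  0.   -0.79 -1.12]
delta cm [-1.33 -0.1   0.2 ] roll -39.92
[43, 42, 41, 40, 41, 43, 43, 42, 44, 52, 66, 85, 106, 124, 138, 149, 155, 159, 159, 159, 163, 168, 166, 155, 135, 112, 89, 72, 61, 55, 51, 48, 47, 47, 49, 50, 51, 52, 52]
[96, 95, 91, 86, 79, 71, 63, 59, 61, 71, 88, 106, 124, 138, 147, 154, 158, 160, 159, 157, 159, 164, 163, 154, 137, 117, 96, 80, 69, 60, 54, 52, 53, 56, 59, 62, 64, 65, 66]
```

View pics/p12.png

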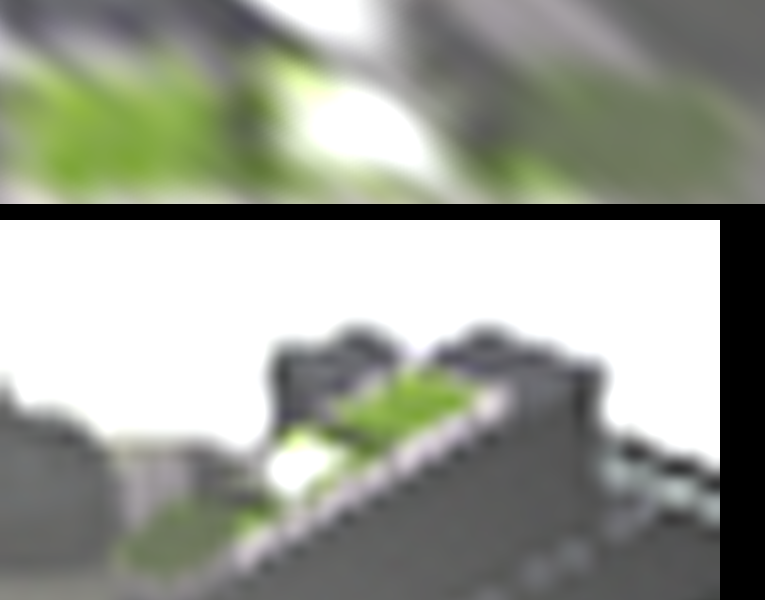

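The bubble is centred: the lines fall at 142 and 286 (midpoint 214), and the bubble centre at about 211, an offset of roughly −0.6 mm against the ±5 mm allowed. The push is steady at 12.7 N. Handing in.

```bash
python3 -c "
from station import *
s=get_state();print(s['t'],s['force'],s['width']);print(job_done())"
```

```text
23.1 [-0.12676913 -1.49780005 12.99619706] 0.03544584657674376
the job is handed in; nothing more can be done
None
```

The spirit level is on the stage inside its outline, bubble up and released. I handed the job in at t = 23.1 s with the gripper still holding the knob pressed down.

- **Pads:** depth showed the thick pad parked, so the thin one was under the foot and the knob had to turn clockwise.
- **Levelling:** I gripped the knob and pressed until the foot landed, about 16 mm down. I then turned it 40° (0.70 rad) clockwise.
- **Bubble:** after about 2 s of settling it read 0.6 mm from the middle; ±5 mm is allowed.
- **Force:** the push was steady at about 13 N.
- **Level placement:** the vial's far end came out within about 1 mm of where it should be along the stage, and the level looked parallel to the outline.

**Weaker checks:**
- At the end the arm blocked the top camera, so the bubble and the final placement were read only from the oblique scene camera, where calibration is off by about 1 px (2 mm).
- The near end of the outline was hidden. That margin rests on a top view taken just before release and a 3.5 mm correction I then made.
- The knob measured 35 mm across in the grip rather than the listed 38 mm; it did not slip.
- I did not look again at the bar, jar and dish at the end. As far as I could see, the arm never touched them.

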